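Tilt the L-shaped template out of the deep bin and pack it in its kit tray

ROBOT

A 6-joint arm with a two-finger parallel gripper is mounted at the origin on a cart in front of the work surface, level with it; the furniture and walls round the work are solid. World frame = base frame: x ahead of the robot, y to its left, z up, the work surface at z = 0. Lengths are in m, angles in rad, forces in N, time in s.
With the tool pointing down it reaches from about 0.3 to 0.875 m from the base axis. Payload 6.4 kg.
Tool frame: the origin (TCP) lies on the mounting face of the last link; the fingertips stand 173 mm ahead of it and the grasp point (between the pads) lies 155 mm ahead of it (ctrl.tip_reach is the distance from the TCP to the fingertips, in m); z points along the fingers, y is the line along which they close (so a half turn about z gives the same grasp; the last joint's range is limited). The gripper opens to 85 mm and grips with 20 to 120 N. Pads are 22 mm wide; open, the fingers measure 114 mm over their backs; the gripper's body (76 mm by 85 mm) begins 54 mm behind the grasp point. The pads swing forward as they close: fully open they stand 13 mm farther back than shut.
Start: joints at [1.082, 0.181, 1.607, -0, 1.354, -0.206], TCP at [0.16, 0.552, 0.405] pointing down, gripper open.
Joint ranges: [-2.99, 2.99], [-0.89, 2.07], [0.3, 2.58], [-1.14, 4.28], [0, 2.63], [-3.12, 3.12]. Speed limits (rad/s): [2.57, 2.57, 3.01, 3.14, 3.14, 3.14].

INTERFACE

Orientations are given as a unit quaternion [w, x, y, z].
In Python, from bench import ctrl gives the robot as it stands.
- The arm moves only by the shell command python3 -m pendant 'ROWS'. ROWS is JSON, a list that holds one entry, the list of rows, each a list of 7 numbers: the opening, from 0 (shut) to 1 (fully open), then the shift along the tool's x, y, z in mm, then the turn, a rotation vector about the tool's x, y, z in rad. A call has 1 to 5 rows; each row is the pose to reach, as a shift and turn from the pose commanded when the call began, along the tool's axes at that moment; what a row does not reach only later rows make up. A row lasts 1/12 s, in which the tool goes at most 41.7 mm and 7.16 degrees, less where a joint would pass 70% of its speed; a pose out of reach is approached as far as the arm can. A call with a gripper value outside its range is refused whole. The fingers move at their own pace and stop on an object; the grip force is fixed at half the most. Time passes only in rows, so rows that repeat a pose let the fingers close. It gives the time, the measured TCP pose, the force, the opening and the grip force at its end, in the units of the state.
- ctrl.get_obs(): the state, without advancing time (a new reading comes with each control period).
- ctrl.camera(name): name is "scene" or "top"; returns the picture (384x512x3 uint8, red, green, blue); there is no depth.
- ctrl.camera_params(name): a dict with "mtx" (3x3 intrinsics, pixels), "world_from_camera" (4x4, takes a point from camera to world coordinates). Camera axes: x right, y down, z forward; pixel columns grow to the right and rows downward; lengths in m; the calibration is good to about 2 mm. A picture is of the moment at which its call begins. camera_params takes no time and is no camera call.
- ctrl.hand_in(): hands the job in; it is judged then, once.
Trained networks look in the newest picture that a camera, given by its name, has taken for a name from the list of things; names that differ only in an ending like _2 or _b are one class to them, and where a whole thing is asked for, a point or a joint stands for the part that bears it (a point fixed in the world has none). Each returns a list of dicts, best first, with "confidence" (0 to 1); they miss things now and then, are a little off and sometimes report something else, mostly with a low value. They report only what shows in the picture. A call takes as long as a camera call. They do not tell look-alikes from the thing itself.
- ctrl.boxes_of(camera, name): "point" ([column, row] as shares, 0 to 1, of the picture: columns of its width, rows of its height, amid what is visible of it).
The state is a dict: "time_s": time; "q": joint angles; "dq": joint speeds; "joint_efforts": joint torques, N m; "eef_pos": TCP position; "eef_rot": TCP orientation; "wrist_force": force on the tool from outside, world axes, zero at the start; "torque": the same for the moment, N m; "opening": opening from 0.0 (shut) to 1.0 (fully open); "grasp_force": force on a finger pad.
Only numpy, scipy, OpenCV 4.12 (cv2) and the standard library are available. Lean on these libraries where they do the work, as an engineer would, in place of code of your own. Each camera call takes 0.05 s, during which the arm holds its last target. There are 200 camera calls.

TASK

The blue L-shaped portioning template has ended up in the deep grey bin, with its narrow end tucked in under the green ledge. Take it by its black grip bar, raise that end first so that the template tips up while the narrow end is still under the ledge, draw it out, and lay it (do not drop it) flat, grip bar up, in the wooden kit tray, turned so that its corner notch goes round the small blue template that already lies there. Leave the small template in its corner of the tray and leave the other things on the table alone.

Things in the scene. Friction and masses are not known exactly. Their poses are not given: they have to be found in the camera images.
- template: L-shaped template: blue plate 170 x 90 x 6 mm, about 0.2 kg, three 26 mm holes, black grip bar. Origin: centre of the underside of the full 170 x 90 rectangle; x along 170, y along 90, z up on the bar's side. The +x +y corner is cut away, so the +x end is narrow. Starts flat on the bin's inner floor, its axes along the bin's within 1 degree, 26 to 31 mm of its narrow end under the ledge.
- template_grip (a point): Grip point in the template's black grip bar, at x -33, y 0, z 30 mm in the template's frame; axes as the template's. The bar stands across the plate: 10 mm thick in x, 44 wide in y, top 40 mm above the template's underside. Fingers close along x. From here to the inside of the bin's -x end wall are 56 to 61 mm, so open the fingers only part way in the bin.
- template_tail (a point): Middle of the template's narrow end edge (50 mm wide, y -45 to 5 mm), at x 85, y -20, z 3 mm in its frame; the end that starts under the ledge.
- template_notch (a point): Centre of the template's rectangular corner notch, at x 55, y 25, z 3 mm in its frame. The notch is 60 mm in x (25 to 85) by 40 mm in y (5 to 45).
- bin: Deep grey bin, fixed. Outer 194 x 110 x 51 mm, walls 5, floor 6 thick, inside 184 x 100 x 45 deep. Origin: centre of its underside; x along its length, towards the green ledge that boxes over its +x end. No room to slide the template out level: it must be tipped about 0.3 to 0.4 rad about its narrow end, bar end up, then drawn out along its own slope over the -x end wall.
- bin_pocket (a point): Mouth of the pocket under the bin's green ledge: on the inner floor, mid-width, straight under the ledge's edge, at x 56, y 0, z 6 mm in the bin's frame; axes as the bin's. The ledge is a solid block over the full width from here to the +x end wall (36 mm), from 26 mm above the inner floor up to the rim.
- kit_tray: Shallow light-wood kit tray, fixed. Outer 188 x 108 x 15 mm, walls 5, floor 5 thick, inside 178 x 98 x 10 deep. Origin: centre of its underside; x along its length. The L-shaped template belongs with its origin over the tray's origin, 5 mm up, its x and y along the tray's x and y; then 4 mm are free on each side.
- small_template: Small blue rectangular template, 54 x 34 x 6 mm, 0.06 kg, with a black knob 16 mm across, top 20 mm up. Origin: centre of its underside. Lies loose in the +x +y corner of the kit tray, about x 57, y 27 mm from the tray's origin, its axes along the tray's, and stays there.
- pestle: Wooden pestle lying on the table, 170 mm long, 25 mm thick; a bystander. Origin: centre of its underside.
- rubber_stamp: Wooden rubber stamp with an upright handle, 23 x 52 x 61 mm; a bystander. Origin: centre of its underside.
- ink_pad: Flat red ink pad tin, 78 x 114 x 16 mm; a bystander. Origin: centre of its underside.
- tape_roll: Roll of tan packing tape lying flat, 96 mm across, 48 mm high; a bystander. Origin: centre of its underside.
There are look-alikes about, which are no part of the job. Several things look just like the kit_tray: the one meant starts farthest to the robot's left.

How it is judged:
By the outcome, as a careful person would: the job done as asked, in the order asked, and still so for the second after the job is handed in, with the robot touching nothing.
It also fails if it takes over 45 s, if anything falls off the work surface, if the arm or the gripper's body presses on something with over 40 N, if the wrist force passes 120 N, or if a joint passes its speed limit or range.

## Working session

There is one attempt and no reset: what is moved stays moved. The work goes in short steps, Python scripts to look and compute and a shell command to move; the robot and the scene stay as the last step left them, time stands still between calls to the robot, and variables do not carry over. Pictures are saved under pics/ and viewed, at most 10 in all, crops included, and the job is handed in when it is done.

```bash
ls; mkdir -p pics; cat > h.py <<'E'
import numpy as np, cv2
from bench import ctrl
def snap(n,f=None):
    im=ctrl.camera(n)
    if f: cv2.imwrite('pics/'+f,im[:,:,::-1])
    return im
def ray(n,uv):
    p=ctrl.camera_params(n);K=np.array(p['mtx']);T=np.array(p['world_from_camera'])
    d=T[:3,:3]@np.linalg.inv(K)@[uv[0],uv[1],1]
    return T[:3,3],d
def onz(n,uv,z):
    o,d=ray(n,uv);return o+d*(z-o[2])/d[2]
def tri(a,b):
    o1,d1=ray(*a);o2,d2=ray(*b)
    s=np.linalg.lstsq(np.c_[d1,-d2],o2-o1,rcond=None)[0]
    p,q=o1+s[0]*d1,o2+s[1]*d2
    return (p+q)/2,np.linalg.norm(p-q)
def proj(n,P):
    p=ctrl.camera_params(n);K=np.array(p['mtx']);T=np.linalg.inv(np.array(p['world_from_camera']))
    c=T[:3,:3]@np.asarray(P)+T[:3,3];u=K@c;return u[:2]/u[2]
E
python3 - <<'E'
from h import *
a=snap('scene','s1.png');b=snap('top','t1.png')
np.set_printoptions(precision=3,suppress=True)
for n in('scene','top'):
    print(n,np.array(ctrl.camera_params(n)['world_from_camera']),ctrl.camera_params(n)['mtx'])
    for k in['template','template_grip','bin','kit_tray','small_template','bin_pocket','template_tail']:
        print(k,[(np.round(np.array(r['point'])*[512,384],1).tolist(),round(r['confidence'],2)) for r in ctrl.boxes_of(n,k)])
o=ctrl.get_obs();print(o['eef_pos'],o['eef_rot'],o['opening'],o['time_s'])
E
```

```text
pics
scene [[ 0.53  -0.429  0.732 -0.563]
 [-0.848 -0.263  0.46  -0.72 ]
 [-0.005 -0.864 -0.503  0.799]
 [ 0.     0.     0.     1.   ]] [[426.148   0.    258.496]
 [  0.    426.148 188.88 ]
 [  0.      0.      1.   ]]
template [([202.3, 168.4], 0.64)]
template_grip [([199.1, 167.1], 0.74)]
bin [([201.3, 172.2], 0.74)]
kit_tray [([317.6, 207.8], 0.68), ([200.4, 169.2], 0.67)]
small_template [([309.2, 199.2], 0.5)]
bin_pocket [([199.4, 172.1], 0.88)]
template_tail [([201.6, 172.8], 0.71), ([204.2, 168.1], 0.68)]
top [[ 0.007 -0.999  0.046  0.391]
 [-1.    -0.007 -0.003 -0.075]
 [ 0.004 -0.046 -0.999  1.592]
 [ 0.     0.     0.     1.   ]] [[462.971   0.    253.634]
 [  0.    462.971 191.424]
 [  0.      0.      1.   ]]
template [([168.6, 163.2], 0.69)]
template_grip [([163.5, 161.7], 0.89)]
bin [([145.5, 160.6], 0.9), ([165.4, 159.4], 0.29)]
kit_tray [([299.3, 158.9], 0.63), ([383.0, 167.7], 0.63)]
small_template [([289.4, 142.7], 0.65)]
bin_pocket [([140.0, 163.2], 0.85)]
template_tail [([164.1, 159.6], 0.67), ([143.8, 163.8], 0.32)]
[0.16  0.552 0.405] [0.    0.141 0.99  0.   ] 1.0001134211354068 0.8
```

View pics/s1.png

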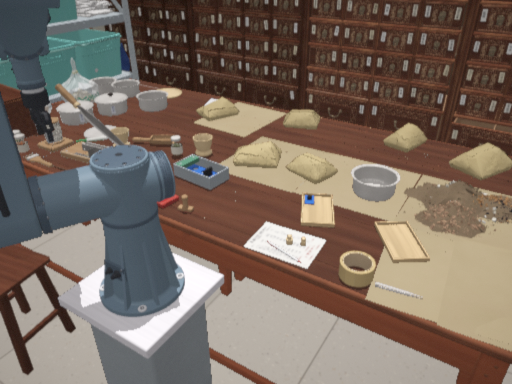

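View pics/t1.png

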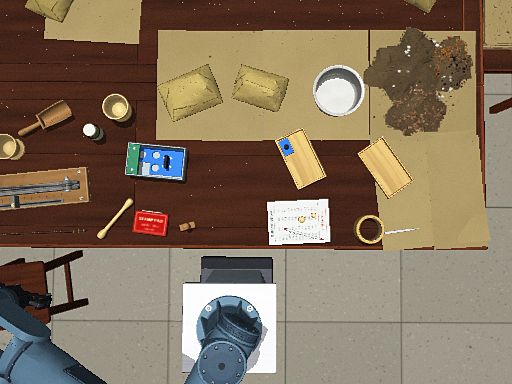

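The two kit-tray look-alikes are at about (301,158) and (385,167) in the top view. World +y is image left, so the one meant is (301,158), and it also holds the small blue template. The bin is at (157,162), with its ledge end to the left. I'll enlarge both to confirm.

```bash
python3 - <<'E'
from h import *
b=cv2.imread('pics/t1.png');s=cv2.imread('pics/s1.png')
c=lambda i,x,y,w,h,k:cv2.resize(i[y:y+h,x:x+w],None,fx=k,fy=k,interpolation=cv2.INTER_CUBIC)
m=np.vstack([np.hstack([c(b,115,130,80,60,5),c(b,265,115,80,80,5)[:300]*1]),np.hstack([c(s,165,145,80,50,5),c(s,290,185,80,50,5)])])
print(m.shape);cv2.imwrite('pics/m1.png',m)
E
```

```text
(550, 800, 3)
```

View pics/m1.png

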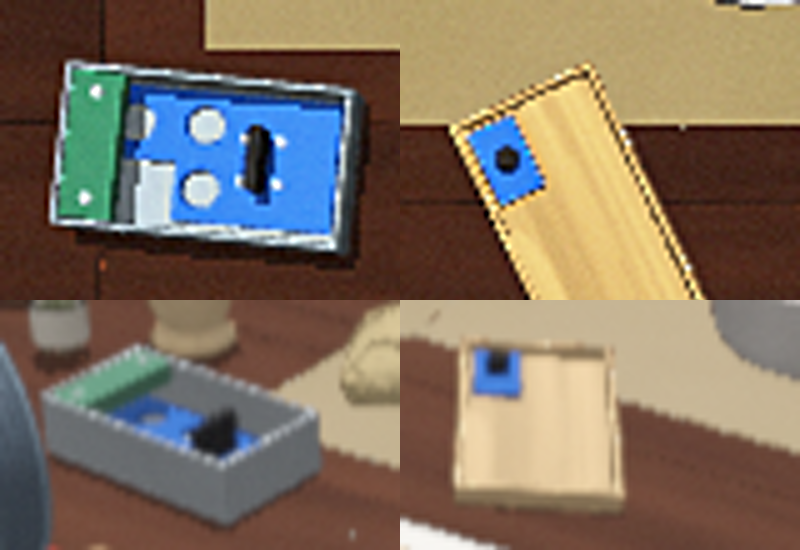

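The crop confirms it. Tray (301,158) holds the small template with its knob in the upper-left (+x+y) corner. The bin has its green ledge on the left, the notch is at lower left under it, and the black bar is at about (166,161). Next I'll fit the bin, tray and grip using both views.

```bash
cat > fit.py <<'E'
from h import *
from scipy.optimize import least_squares
np.set_printoptions(precision=4,suppress=True)
def fit(L,W,H,obs,x0,z=0):
    # obs: (cam,sx,sy,h,u,v); fits x,y,yaw,height scale check dz
    def P(p,sx,sy,h):
        c,s=np.cos(p[2]),np.sin(p[2]);a,b=sx*L/2,sy*W/2
        return [p[0]+c*a-s*b,p[1]+s*a+c*b,z+h*H+p[3]]
    f=lambda p:np.concatenate([proj(o[0],P(p,*o[1:4]))-o[4:] for o in obs])
    r=least_squares(f,list(x0)+[0],loss='soft_l1');return r.x,f(r.x).reshape(-1,2)
def cr(x,y,ox,oy,k=5):return ((x+.5)/k-.5+ox,(y+.5)/k-.5+oy)
E
python3 - <<'E'
from fit import *
T=lambda sx,sy,h,x,y:('top',sx,sy,h)+cr(x,y,115,130)
S=lambda sx,sy,h,x,y:('scene',sx,sy,h)+cr(x,y,165,145)
b=[T(1,-1,1,67,62),T(-1,-1,1,361,91),T(-1,1,1,346,247),T(1,1,1,51,222),
 S(1,1,1,44,94),S(1,-1,1,140,44),S(-1,-1,1,319,110),S(-1,1,1,223,162),S(-1,1,0,226,226),S(-1,-1,0,319,166),S(1,1,0,48,152)]
p,r=fit(.194,.110,.051,b,[.45,.12,1.47]);print('bin',p,np.degrees(p[2]));print(r)
# tray corner detection: mask of light wood
for n,f,box,(x0) in[('top','t1.png',(262,118,75,80),0),('scene','s1.png',(290,183,60,52),0)]:
    im=cv2.imread('pics/'+f);x,y,w,h=box
    hsv=cv2.cvtColor(im,cv2.COLOR_BGR2HSV)[y:y+h,x:x+w]
    print(n,hsv[h//2,w//2],hsv[2,2])
c=lambda i,x,y,w,h,k:cv2.resize(i[y:y+h,x:x+w],None,fx=k,fy=k,interpolation=cv2.INTER_CUBIC)
t=cv2.imread('pics/t1.png');s=cv2.imread('pics/s1.png')
cv2.imwrite('pics/m2.png',np.hstack([c(t,266,122,66,74,6),c(s,292,183,50,55,8)[:444]]))
# bar top centre
g,e=tri(('top',cr(257,160,115,130)),('scene',cr(214,130,165,145)));print('bar',g,e,onz('top',cr(257,158,115,130),.046))
R=np.array([[np.cos(p[2]),-np.sin(p[2])],[np.sin(p[2]),np.cos(p[2])]])
print('bar in bin',R.T@(onz('top',cr(257,158,115,130),.046)[:2]-p[:2]), R.T@(g[:2]-p[:2]))
E
```

```text
bin [0.562  0.2491 1.4791 0.0015] 84.74814936378289
[[ 0.2166 -0.1141]
 [-0.8423 -0.2189]
 [-1.3073  1.2566]
 [-0.2392  0.5388]
 [-0.5823 -0.1854]
 [ 0.3134  0.0272]
 [ 0.7696 -0.1174]
 [ 0.3191  0.5439]
 [ 0.5787 -0.1983]
 [ 1.2856  0.3622]
 [-0.015  -0.2382]]
top [ 20 125 227] [ 22 101 179]
scene [ 19  75 235] [ 20  66 194]Traceback (most recent call last):
  File "<stdin>", line 14, in <module>
    return _nx.concatenate(arrs, 1, dtype=dtype, casting=casting)
           ~~~~~~~~~~~~~~~^^^^^^^^^^^^^^^^^^^^^^^^^^^^^^^^^^^^^^^
ValueError: all the input array dimensions except for the concatenation axis must match exactly, but along dimension 0, the array at index 0 has size 444 and the array at index 1 has size 440
```

```bash
python3 - <<'E'
from fit import *
c=lambda i,x,y,w,h,k:cv2.resize(i[y:y+h,x:x+w],None,fx=k,fy=k,interpolation=cv2.INTER_CUBIC)
t=cv2.imread('pics/t1.png');s=cv2.imread('pics/s1.png')
cv2.imwrite('pics/m2.png',np.hstack([c(t,266,122,66,74,6)[:440],c(s,292,183,50,55,8)]))
p=[.562,.2491,1.4791]
g,e=tri(('top',cr(257,160,115,130)),('scene',cr(214,130,165,145)));print('bar',g,e)
R=np.array([[np.cos(p[2]),-np.sin(p[2])],[np.sin(p[2]),np.cos(p[2])]])
print('bar in bin',R.T@(onz('top',cr(257,158,115,130),.046)[:2]-p[:2]), R.T@(g[:2]-p[:2]))
print('grip world',p[:2]+R@[-.0335,0])
E
```

```text
bar [0.5617 0.217  0.0363] 0.0014452261236807477
bar in bin [-0.0343 -0.0036] [-0.032  -0.0027]
grip world [0.5589 0.2157]
```

View pics/m2.png

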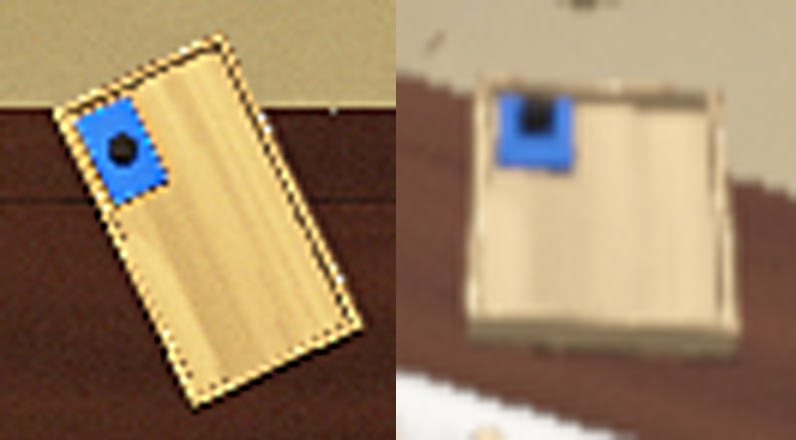

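```bash
cat >> fit.py <<'E'
from scipy.spatial.transform import Rotation as Ro
def delta(grip,yaw,th=0,reach=.155):
    """tool-frame shift mm, rotvec to place grasp point at grip with template x at yaw, tipped th"""
    Rt=Ro.from_euler('z',yaw).as_matrix()@Ro.from_euler('y',th).as_matrix()
    M=np.c_[Rt[:,1],Rt[:,0],-Rt[:,2]]
    tcp=np.array(grip)-reach*M[:,2]
    o=ctrl.get_obs();q=np.array(o['eef_rot']);A=Ro.from_quat(q[[1,2,3,0]]).as_matrix()
    return (A.T@(tcp-o['eef_pos'])*1e3).round(1),Ro.from_matrix(A.T@M).as_rotvec().round(4)
E
python3 - <<'E'
from fit import *
T=lambda sx,sy,h,x,y:('top',sx,sy,h)+cr(x,y,266,122,6)
S=lambda sx,sy,h,x,y:('scene',sx,sy,h)+cr(x-396,y,292,183,8)
b=[T(1,1,1,55,112),T(1,-1,1,225,37),T(-1,-1,1,362,325),T(-1,1,1,195,407),
S(1,1,1,480,80),S(1,-1,1,718,92),S(-1,-1,1,739,327),S(-1,1,1,468,320),S(-1,-1,0,737,352),S(-1,1,0,470,340)]
p,r=fit(.188,.108,.015,b,[.55,-.15,.47]);print('tray',p,np.degrees(p[2]));print(r)
R=np.array([[np.cos(p[2]),-np.sin(p[2])],[np.sin(p[2]),np.cos(p[2])]])
q=np.array([onz('top',cr(x,y,266,122,6),.011)[:2] for x,y in[(75,118),(132,97),(168,182),(118,207)]])
print('small in tray mm',(q-p[:2])@R*1e3, ((q-p[:2])@R*1e3).mean(0))
print('grip tgt',p[:2]+R@[-.033,0])
print(delta([.561,.216,.12],1.479),delta([.561,.216,.036],1.479))
E
```

```text
tray [ 0.5795 -0.239   0.4488 -0.0016] 25.716560793834468
[[-0.4882  0.0212]
 [-0.46   -0.8223]
 [ 0.4531  0.4831]
 [-0.1733  0.3016]
 [-0.0211 -0.361 ]
 [ 0.4619 -0.3071]
 [ 0.1589  0.2472]
 [ 0.2395 -0.8405]
 [ 0.0127  0.9499]
 [-0.2194  0.469 ]]
small in tray mm [[85.6249 43.3052]
 [82.5918  8.5547]
 [29.5973 11.0243]
 [28.8615 43.0949]] [56.6689 26.4948]
grip tgt [ 0.5498 -0.2533]
(array([-478.5, -211.1,  129.7]), array([ 0.0001, -0.    , -0.191 ])) (array([-478.5, -211.1,  213.7]), array([ 0.0001, -0.    , -0.191 ]))
```

```bash
python3 -m pendant '[[[0.45,-36,-16,10,0,0,0],[0.45,-72,-32,20,0,0,0],[0.45,-108,-48,30,0,0,0],[0.45,-144,-64,40,0,0,0],[0.45,-180,-80,50,0,0,0]]]'; python3 -m pendant '[[[0.45,-36,-16,10,0,0,0],[0.45,-72,-32,20,0,0,0],[0.45,-108,-48,30,0,0,0],[0.45,-144,-64,40,0,0,0],[0.45,-180,-80,50,0,0,0]]]'; python3 -c "
from fit import *
print(delta([.561,.216,.12],1.479))"
```

```text
time_s: 1.22
eef_pos: [0.3119, 0.4239, 0.3545]
eef_rot: [0.0, 0.141, 0.99, 0.0]
wrist_force: [0.6, 0.7, -0.1]
opening: 0.45
grasp_force: 0.0
time_s: 1.63
eef_pos: [0.4628, 0.2966, 0.3045]
eef_rot: [0.0, 0.141, 0.99, 0.0]
wrist_force: [0.9, 0.6, -0.0]
opening: 0.452
grasp_force: 0.0
(array([-116.8,  -50. ,   29.5]), array([ 0.0004,  0.0006, -0.1911]))
```

```bash
python3 -m pendant '[[[0.45,-36,-15,9,0,0,-0.08],[0.45,-72,-31,18,0,0,-0.16],[0.45,-108,-46,27,0,0,-0.191],[0.45,-117,-50,30,0,0,-0.191],[0.45,-117,-50,30,0,0,-0.191]]]'; python3 - <<'E'
from fit import *
snap('top','t2.png');snap('scene','s2.png')
print(delta([.561,.216,.036],1.479))
c=lambda i,x,y,w,h,k:cv2.resize(i[y:y+h,x:x+w],None,fx=k,fy=k,interpolation=cv2.INTER_CUBIC)
cv2.imwrite('pics/m3.png',np.hstack([c(cv2.imread('pics/t2.png'),105,110,100,100,4),c(cv2.imread('pics/s2.png'),155,110,100,100,4)]))
E
```

```text
time_s: 2.05
eef_pos: [0.5617, 0.215, 0.2737]
eef_rot: [-0.0, 0.048, 0.999, -0.0]
wrist_force: [0.0, -0.4, 0.9]
opening: 0.451
grasp_force: 0.0
(array([-1.7, -1.3, 83.3]), array([ 0.0001, -0.0014, -0.0013]))
```

View pics/m3.png

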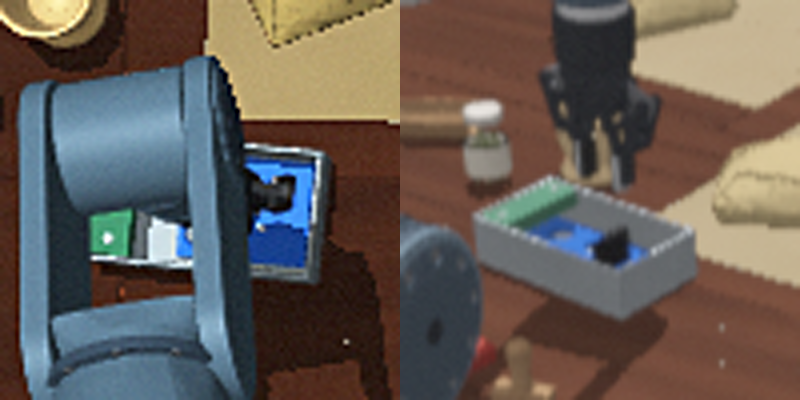

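The gripper is above the bin with its fingers partly open, either side of the bar at about (205,171) in the scene view. Descending, then gripping.

```bash
python3 -m pendant '[[[0.45,0,0,25,0,0,0],[0.45,0,0,50,0,0,0],[0.45,0,0,70,0,0,0],[0.45,0,0,83,0,0,0],[0.45,0,0,83,0,0,0]]]'; python3 -m pendant '[[[0,0,0,0,0,0,0],[0,0,0,0,0,0,0],[0,0,0,0,0,0,0],[0,0,0,0,0,0,0],[0,0,0,0,0,0,0]]]'; python3 -m pendant '[[[0,0,0,0,0,0,0],[0,0,0,0,0,0,0],[0,0,0,0,0,0,0]]]'
```

```text
time_s: 2.57
eef_pos: [0.5574, 0.2185, 0.1891]
eef_rot: [-0.003, 0.045, 0.999, -0.0]
wrist_force: [-0.3, -0.5, -1.0]
opening: 0.449
grasp_force: 0.0
time_s: 2.98
eef_pos: [0.5606, 0.2178, 0.1936]
eef_rot: [0.001, 0.046, 0.999, 0.001]
wrist_force: [-1.6, 1.5, 8.5]
opening: 0.102
grasp_force: 61.6
time_s: 3.23
eef_pos: [0.5606, 0.2178, 0.1936]
eef_rot: [0.001, 0.046, 0.999, 0.001]
wrist_force: [-1.6, 2.0, 7.3]
opening: 0.104
grasp_force: 61.6
```

```bash
python3 -m pendant '[[[0,0,13,-9,0.07,0,0],[0,0,27,-16.5,0.14,0,0],[0,0,41,-22.5,0.21,0,0],[0,0,55.5,-27.5,0.28,0,0],[0,0,70,-31.5,0.35,0,0]]]'; python3 -m pendant '[[[0,0,0,0,0,0,0],[0,0,0,0,0,0,0]]]';python3 - <<'E'
from fit import *
snap('top','t3.png');snap('scene','s3.png')
print(delta([.561,.216,.036],1.479))
c=lambda i,x,y,w,h,k:cv2.resize(i[y:y+h,x:x+w],None,fx=k,fy=k,interpolation=cv2.INTER_CUBIC)
cv2.imwrite('pics/m4.png',np.hstack([c(cv2.imread('pics/t3.png'),105,110,100,100,4),c(cv2.imread('pics/s3.png'),155,110,100,100,4)]))
E
```

```text
time_s: 3.65
eef_pos: [0.5665, 0.2877, 0.2241]
eef_rot: [-0.007, 0.046, 0.983, -0.175]
wrist_force: [0.3, -0.8, -2.8]
opening: 0.109
grasp_force: 60.3
time_s: 3.82
eef_pos: [0.5661, 0.2879, 0.2229]
eef_rot: [-0.008, 0.044, 0.984, -0.173]
wrist_force: [0.1, -0.5, -2.4]
opening: 0.104
grasp_force: 60.3
(array([ -1.5, -55.5,  53.8]), array([-0.3485, -0.0011, -0.0002]))
```

View pics/m4.png

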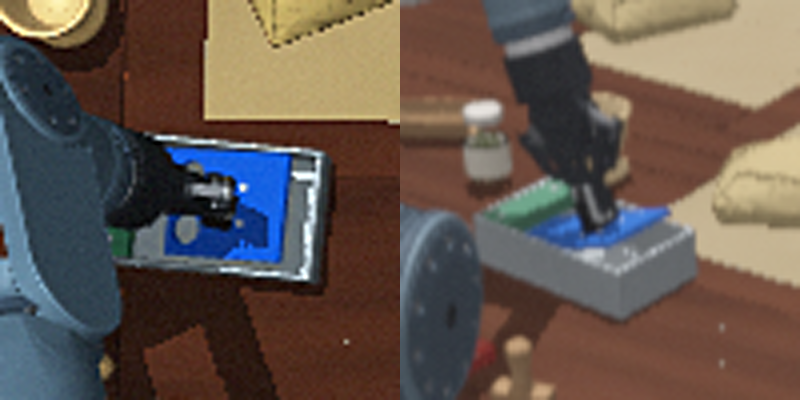

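The template is tipped up: its bar end is above the rim at about (320,163) in the scene view, and its tail is still under the ledge. Drawing out along the slope, then lifting.

```bash
python3 -m pendant '[[[0,0,-13,0,0,0,0],[0,0,-28,0,0,0,0],[0,0,-43,0,0,0,0],[0,0,-58,0,0,0,0],[0,0,-70,0,0,0,0]]]'; python3 -m pendant '[[[0,0,-6,-18,0,0,0],[0,0,-15,-40,0,0,0],[0,0,-24,-65,0,0,0],[0,0,-31,-85,0,0,0],[0,0,-31,-85,0,0,0]]]';python3 - <<'E'
from fit import *
p=[.5795,-.239,.4488]
print(delta([.561,.15,.17],1.479),delta([.5498,-.2533,.1],.4488))
E
```

```text
time_s: 4.33
eef_pos: [0.5603, 0.219, 0.2482]
eef_rot: [-0.008, 0.046, 0.984, -0.174]
wrist_force: [0.2, -0.9, -2.2]
opening: 0.108
grasp_force: 60.2
time_s: 4.75
eef_pos: [0.5618, 0.2208, 0.3438]
eef_rot: [-0.004, 0.046, 0.984, -0.173]
wrist_force: [1.1, -0.4, -1.0]
opening: 0.109
grasp_force: 60.4
(array([ -5.6, -60. ,  41.7]), array([-0.3473,  0.0088, -0.0024])) (array([ -31.1, -414.6,  244.8]), array([-0.3113,  0.1868,  1.017 ]))
```

```bash
python3 -m pendant '[[[0,-1,-15,10,-0.09,0,0],[0,-3,-30,20,-0.18,0.004,0],[0,-5,-45,31,-0.27,0.009,0],[0,-6,-60,42,-0.347,0.009,0],[0,-6,-60,42,-0.347,0.009,0]]]';python3 - <<'E'
from fit import *
print(delta([.5498,-.2533,.1],.4488))
E
```

```text
time_s: 5.17
eef_pos: [0.559, 0.1467, 0.3169]
eef_rot: [-0.006, 0.049, 0.999, -0.0]
wrist_force: [-0.3, -0.8, -3.4]
opening: 0.105
grasp_force: 60.2
(array([ -30.6, -398.9,   62.1]), array([-0.0071, -0.0096,  1.0241]))
```

```bash
python3 -m pendant '[[[0,-2,-25,0,0,0,0.06],[0,-5,-62,0,0,0,0.17],[0,-8,-100,0,0,0,0.28],[0,-11,-137,0,0,0,0.39],[0,-14,-175,0,0,0,0.5]]]';python3 - <<'E'
from fit import *
print(delta([.5498,-.2533,.1],.4488))
E
```

```text
time_s: 5.58
eef_pos: [0.5567, -0.0261, 0.3188]
eef_rot: [-0.004, 0.295, 0.956, -0.003]
wrist_force: [0.7, -0.6, -1.8]
opening: 0.104
grasp_force: 60.2
(array([-122.6, -191. ,   64.8]), array([-0.0104, -0.0039,  0.5235]))
```

```bash
python3 -m pendant '[[[0,-21,-32,8,0,0,0.11],[0,-42,-64,18,0,0,0.22],[0,-63,-96,28,0,0,0.33],[0,-84,-128,38,0,0,0.43],[0,-105,-160,48,0,0,0.5]]]';python3 -m pendant '[[[0,0,0,0,0,0,0],[0,0,0,0,0,0,0]]]';python3 - <<'E'
from fit import *
print(delta([.5498,-.2533,.1],.4488))
E
```

```text
time_s: 6.0
eef_pos: [0.5539, -0.2179, 0.2708]
eef_rot: [-0.004, 0.522, 0.853, -0.004]
wrist_force: [1.8, 1.0, -2.5]
opening: 0.107
grasp_force: 60.2
time_s: 6.17
eef_pos: [0.5537, -0.2182, 0.2704]
eef_rot: [-0.004, 0.521, 0.853, -0.004]
wrist_force: [0.6, 1.4, -2.3]
opening: 0.103
grasp_force: 60.2
(array([-29.5, -19.3,  15.5]), array([-0.0115, -0.0033,  0.025 ]))
```

```bash
python3 -m pendant '[[[0,-15,-10,8,-0.006,-0.002,0.013],[0,-29.5,-19.5,20,-0.0115,-0.003,0.025],[0,-29.5,-19.5,36,-0.0115,-0.003,0.025],[0,-29.5,-19.5,36,-0.0115,-0.003,0.025],[0,-29.5,-19.5,36,-0.0115,-0.003,0.025]]]';python3 - <<'E'
from fit import *
snap('top','t4.png');snap('scene','s4.png')
print(delta([.5498,-.2533,.035],.4488), ctrl.get_obs()['wrist_force'])
c=lambda i,x,y,w,h,k:cv2.resize(i[y:y+h,x:x+w],None,fx=k,fy=k,interpolation=cv2.INTER_CUBIC)
cv2.imwrite('pics/m5.png',np.hstack([c(cv2.imread('pics/t4.png'),260,110,80,100,5),c(cv2.imread('pics/s4.png'),277,150,80,100,5)]))
E
```

```text
time_s: 6.58
eef_pos: [0.5501, -0.2499, 0.2349]
eef_rot: [-0.001, 0.53, 0.848, 0.001]
wrist_force: [-0.1, -0.5, -2.8]
opening: 0.104
grasp_force: 60.1
(array([-2. , -2.4, 46.5]), array([0.0025, 0.0012, 0.0055])) [ 0.6531 -0.0847 -2.6597]
```

View pics/m5.png

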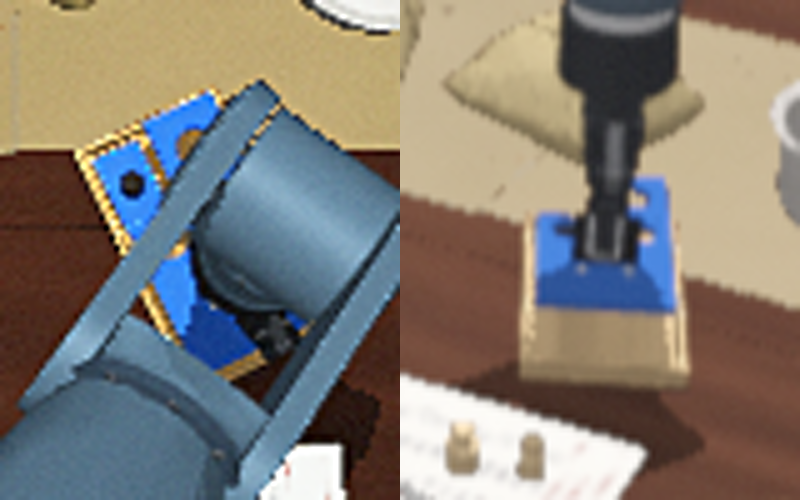

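The template hangs level over the tray with the notch round the small template: knob at (132,183) and the plate's far corner at (213,90), both in the top crop. I'll check its pose from the plate corners.

```bash
python3 - <<'E'
from fit import *
T=lambda x,y,u,v:('top',x,y)+cr(u,v,260,110)
S=lambda x,y,u,v:('scene',x,y)+cr(u-400,v,277,150)
obs=[T(85,-45,213,90),T(85,5,140,125),T(-85,45,220,378),
 S(-85,45,537,309),S(-85,-45,674,309),S(85,-45,668,179),S(25,45,537,213)]
def P(p,x,y):
    c,s=np.cos(p[2]),np.sin(p[2]);return [p[0]+(c*x-s*y)/1e3,p[1]+(s*x+c*y)/1e3,p[3]]
f=lambda p:np.concatenate([proj(o[0],P(p,*o[1:3]))-o[3:] for o in obs])
r=least_squares(f,[.58,-.239,.45,.057],loss='soft_l1');print('template',r.x);print(f(r.x).reshape(-1,2))
o=ctrl.get_obs();q=np.array(o['eef_rot']);A=Ro.from_quat(q[[1,2,3,0]]).as_matrix()
g=np.array(o['eef_pos'])+.155*A[:,2];yaw=np.arctan2(A[1,1],A[0,1])
print('grasp pt',g,'yaw',yaw,'grip from fit',P(r.x,-33,0))
d=np.array([.5795,-.239,.06])-np.array(P(r.x,0,0));print('tool-frame error mm to tray origin',A.T@d*1e3)
E
```

```text
template [ 0.5805 -0.2371  0.4635  0.0516]
[[-0.5744  0.4749]
 [ 0.674  -0.003 ]
 [-3.4334  0.0982]
 [ 0.2117 -1.1147]
 [ 1.1785  0.2335]
 [-0.2698 -0.1268]
 [ 0.284   0.6016]]
grasp pt [ 0.5514 -0.2504  0.0815] yaw 0.45431799645447785 grip from fit [np.float64(0.550931031729663), np.float64(-0.25182966618982183), np.float64(0.051620198117262525)]
tool-frame error mm to tray origin [-1.3211 -1.6768 -8.3823]
```

```bash
python3 -m pendant '[[[0,-1.5,-2,8,0.0025,0.001,0.009],[0,-1.5,-2,18,0.0025,0.001,0.009],[0,-1.5,-2,28,0.0025,0.001,0.009],[0,-1.5,-2,34,0.0025,0.001,0.009],[0,-1.5,-2,34,0.0025,0.001,0.009]]]';python3 - <<'E'
from fit import *
snap('top','t5.png');snap('scene','s5.png')
print(delta([.5498,-.2533,.035],.4488), ctrl.get_obs()['wrist_force'])
c=lambda i,x,y,w,h,k:cv2.resize(i[y:y+h,x:x+w],None,fx=k,fy=k,interpolation=cv2.INTER_CUBIC)
cv2.imwrite('pics/m6.png',np.hstack([c(cv2.imread('pics/t5.png'),265,115,66,82,6),c(cv2.imread('pics/s5.png'),287,170,66,82,6)]))
E
```

```text
time_s: 7.1
eef_pos: [0.5485, -0.2531, 0.1993]
eef_rot: [-0.002, 0.534, 0.845, 0.0]
wrist_force: [-0.8, 1.0, -3.1]
opening: 0.102
grasp_force: 60.2
(array([ 0.1,  0.7, 11. ]), array([-0.0007, -0.0014, -0.0054])) [-0.5921 -0.2829 -1.4366]
```

View pics/m6.png

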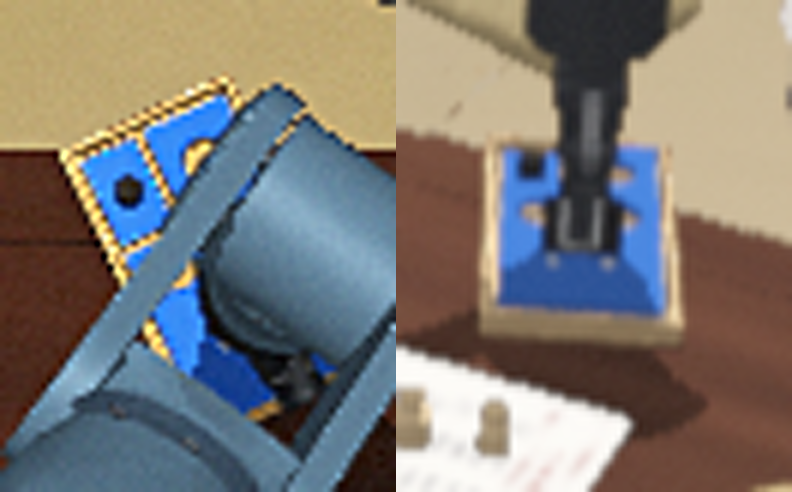

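Notch and edges look evenly clear all round: knob at (128,192) with a wood gap on the notch sides, and the plate centred between the rims in the scene view. Lowering gently.

```bash
python3 -m pendant '[[[0,0,0,3,0,0,0],[0,0,0,6,0,0,0],[0,0,0,8,0,0,0],[0,0,0,8,0,0,0],[0,0,0,8,0,0,0]]]';python3 -m pendant '[[[0,0,0,1,0,0,0],[0,0,0,2,0,0,0],[0,0,0,2,0,0,0],[0,0,0,2,0,0,0]]]';python3 -c "
from fit import *
print(delta([.5498,-.2533,.035],.4488))"
```

```text
time_s: 7.62
eef_pos: [0.5494, -0.2538, 0.1936]
eef_rot: [-0.0, 0.534, 0.845, 0.0]
wrist_force: [-0.4, -0.7, -2.6]
opening: 0.102
grasp_force: 60.2
time_s: 7.95
eef_pos: [0.5496, -0.2539, 0.1926]
eef_rot: [0.0, 0.534, 0.845, -0.0]
wrist_force: [-2.8, 2.3, 6.1]
opening: 0.103
grasp_force: 61.4
(array([0.4, 0.4, 2.6]), array([ 0.0001,  0.0004, -0.0052]))
```

The contact height is 0.1876 m above the underside, the same as at the grasp, so the template rests on the tray floor. Releasing and backing off.

```bash
python3 -m pendant '[[[0.15,0,0,-0.5,0,0,0],[0.25,0,0,-0.5,0,0,0],[0.45,0,0,-0.5,0,0,0],[0.45,0,0,-0.5,0,0,0],[0.45,0,0,-0.5,0,0,0]]]';python3 -m pendant '[[[0.45,0,0,-10,0,0,0],[0.45,0,0,-30,0,0,0],[0.45,0,0,-60,0,0,0],[0.45,0,0,-95,0,0,0],[0.45,0,0,-130,0,0,0]]]';python3 -m pendant '[[[0.45,0,30,-20,0,0,0],[0.45,30,60,-40,0,0,0],[0.45,60,80,-60,0,0,0],[0.45,90,90,-80,0,0,0],[0.45,120,90,-80,0,0,0]]]';python3 - <<'E'
from fit import *
snap('top','t6.png');snap('scene','s6.png')
c=lambda i,x,y,w,h,k:cv2.resize(i[y:y+h,x:x+w],None,fx=k,fy=k,interpolation=cv2.INTER_CUBIC)
cv2.imwrite('pics/m7.png',np.hstack([c(cv2.imread('pics/t6.png'),265,115,66,82,6),c(cv2.imread('pics/s6.png'),287,170,66,82,6)]))
E
```

```text
time_s: 8.37
eef_pos: [0.5494, -0.2538, 0.1921]
eef_rot: [-0.0, 0.534, 0.845, 0.0]
wrist_force: [0.1, -0.4, -0.3]
opening: 0.451
grasp_force: 0.0
time_s: 8.78
eef_pos: [0.5491, -0.2536, 0.3238]
eef_rot: [-0.001, 0.534, 0.845, 0.0]
wrist_force: [0.2, -0.9, 0.1]
opening: 0.449
grasp_force: 0.0
time_s: 9.2
eef_pos: [0.581, -0.1048, 0.4082]
eef_rot: [0.004, 0.534, 0.846, 0.001]
wrist_force: [0.3, -0.3, 0.6]
opening: 0.451
grasp_force: 0.0
```

View pics/m7.png

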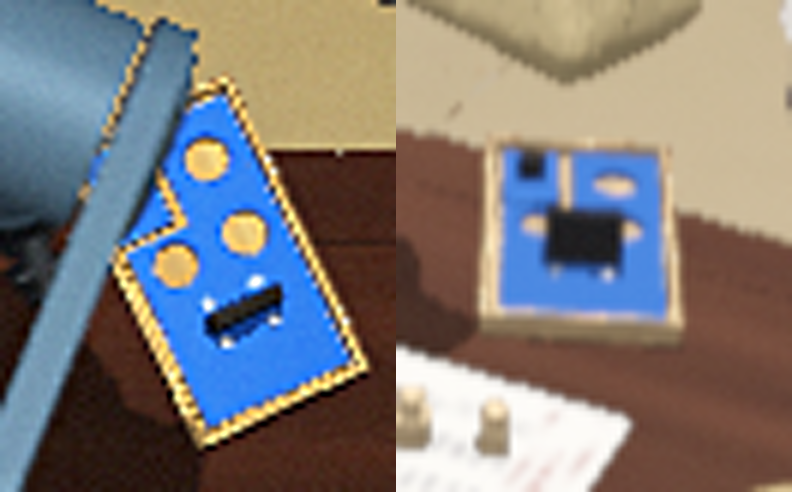

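The template lies flat inside the tray with its bar up, at (245,310) in the top crop. The notch goes round the small template with even gaps, and the arm is clear. Handing in.

```bash
python3 -m pendant '[[[0.45,0,0,0,0,0,0],[0.45,0,0,0,0,0,0],[0.45,0,0,0,0,0,0]]]' | head -1; python3 -c "
from bench import ctrl
print(ctrl.hand_in())"
```

```text
time_s: 9.55
the job is handed in; nothing more can be done
None
```

The L-shaped template lies flat, bar up, in the left-most kit tray with its notch round the small template; handed in at about 9.6 s, with no verdict returned.

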